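Press a row of cheese moulds in the ratchet press

TASK

Press the cheese moulds: let the press's jaw all the way back with its release lever, stand every mould from the blue tray upright in the press channel with its wide side across, and pump the trigger until the row is hard against the stop and the sprung plate has gone at least half way into the jaw, then leave it under pressure for about three seconds. Then hold the release lever down until the jaw is fully back again, and stand all the moulds upright on the steel draining rack. Leave the other things on the counter where they are.

Things in the scene. Friction and masses are not known exactly. Their poses are not given: they have to be found in the camera images.
- press: fixed ratchet press, a trigger bar clamp lying flat on a steel bed (top at z = 12 mm). Origin: on the counter; y = its long axis (jaw to stop), x across, z up. Millimetres in this frame: head x -30 to 30, y -100 to -16, z up to 70; a toothed bar fixed to the jaw sticks out behind the head (x -9 to 17, to y = -193 + jaw travel, up to z = 46)
- channel (a point): middle of the channel's floor (press frame 0, 120, 12 mm). Two rails along y, 63 mm apart inside (x = -31.5 and 31.5), 18 mm high and 8 mm thick, from y = 30 to 220 mm; the moulds stand between them with their 56 mm side across (along x) and can slide along y
- plate_face (a point): middle of the face of the sprung plate in front of the jaw, which presses on the row; plate 56 wide, top at z = 64 mm; in the press frame x = 0, y = 32 mm + jaw - plate (joint values), z = 40 mm. The jaw behind it is 62 mm wide, top at z = 68 mm
- grip_top (a point): top of the fixed upright grip on the head (30 along x, 12 along y, 60 mm high; press frame x -15 to 15, y -36 to -24, z 70 to 130 mm)
- stop: fixed end plate of the press, 79 mm wide, 60 mm high, against which the row is pressed; origin: bottom centre of the face that looks to the jaw (press frame 0, 200, 12 mm)
- jaw (a joint): travel of the jaw in m: 0 = fully back, grows towards the stop (+y of the press), at most 0.12. The teeth are 8 mm apart; a ratchet keeps the jaw from going back. A weak spring (about 4 N) draws it back, at about 0.04 m/s (2 to 3 s for the whole way), for as long as the release lever is held down
- plate (a joint): how far the sprung plate has been pushed back into the jaw, in m: 0 = free, 0.02 = solid; 0.7 N per mm
- trigger (a joint): travel of the trigger in m: 0 = at rest, 0.020 = fully squeezed (towards the grip, +y of the press). A full stroke (18 to 20 mm) advances the jaw two teeth (16 mm), or one tooth when the plate is far in; a stroke of 12 to 16 mm one; a spring returns it, let it come right back in between. Needs 8 to 15 N, about 20 N with the plate half in, more beyond that
- trigger_back (a point): middle of the back face (the -y face, the one to push on) of the trigger, an upright black blade 30 (x) x 6 (y) mm, z = 71 to 129 mm in the press frame; this point is at x = 0, y = -91 mm, z = 100 mm at rest. Trigger back to front of the grip: 67 mm at rest, 47 mm squeezed. It can be pushed from behind or squeezed against the grip
- release (a joint): angle of the release lever in rad: 0 = up, 0.3 = fully down; the ratchet is off from about 0.2. Springs up when let go; about 4 N at first, 10 to 15 N fully down
- release_pad (a point): middle of the top of the release lever's black pad, 34 x 34 mm, on the -x side of the head (x = -80, y = -57, z = 62 mm in the press frame when up); it goes down about 15 mm when pressed
- tray: fixed shallow blue tray 150 (x) x 280 (y) mm, rim 18 mm high and floor 5 mm thick, in which the moulds stand at the start; origin: centre of its underside
- rack: fixed steel draining rack 150 (x) x 280 (y) mm of flat bars, top at 20 mm above its origin (centre of its underside, on the counter). Tray and rack may be on either side
- mould1: closed white plastic cheese mould, a box 56 (x) x 44 (y) x 64 (z) mm with flat sides, the thick kind, about 0.25 kg; origin: centre of its underside, z up; the same after a half turn. Stands upright on the tray at the start. None if absent.
- mould2: closed white plastic cheese mould, a box 56 (x) x 44 (y) x 64 (z) mm with flat sides, the thick kind, about 0.25 kg; origin: centre of its underside, z up; the same after a half turn. Stands upright on the tray at the start. None if absent.
- mould3: closed white plastic cheese mould, a box 56 (x) x 36 (y) x 64 (z) mm with flat sides, the thin kind, about 0.25 kg; origin: centre of its underside, z up; the same after a half turn. Stands upright on the tray at the start. None if absent.
- mould4: closed white plastic cheese mould, a box 56 (x) x 36 (y) x 64 (z) mm with flat sides, the thin kind, about 0.25 kg; origin: centre of its underside, z up; the same after a half turn. Stands upright on the tray at the start. None if absent.
- salt_jar: small glass jar, 42 mm wide, 55 mm high; origin: centre of its underside; a bystander, leave it alone
- rennet_bottle: amber bottle, 54 mm wide, 130 mm high; origin: centre of its underside; a bystander, leave it alone
- culture_jar: glass jar, 70 mm wide, 90 mm high; origin: centre of its underside; a bystander, leave it alone
- mug: white mug, 76 mm wide, 85 mm high; origin: centre of its underside; a bystander, leave it alone
- scoop_bowl: steel bowl, 120 mm wide, 50 mm high; origin: centre of its underside; a bystander, leave it alone
Mind the look-alikes: they are no part of the job. Leave any brown look-alike of the mould2 alone. What is shaped like the mould3 but pink or purple is not meant.

How it is judged:
On the way, in this order (a step that is already met when the one before it is completed fails the run):
1. the jaw is first let fully back (value of joint jaw below 0.006 m), for 0.2 s.
2. all moulds stand in the press channel, wide side across (x of mould1 in the frame of press between -0.008 and 0.008 m and y of mould1 in the frame of press between 0.03 and 0.2 m and z of mould1 in the frame of press between 0.007 and 0.017 m and angle between each of mould1, mould2, mould3, mould4's own z axis and vertical below 0.1 rad and angle between the x axis of each of mould1, mould2, mould3, mould4 and the x axis of press, either way round below 0.25 rad and x of mould2 in the frame of press between -0.008 and 0.008 m and y of mould2 in the frame of press between 0.03 and 0.2 m and z of mould2 in the frame of press between 0.007 and 0.017 m and x of mould3 in the frame of press between -0.008 and 0.008 m and y of mould3 in the frame of press between 0.03 and 0.2 m and z of mould3 in the frame of press between 0.007 and 0.017 m and x of mould4 in the frame of press between -0.008 and 0.008 m and y of mould4 in the frame of press between 0.03 and 0.2 m and z of mould4 in the frame of press between 0.007 and 0.017 m), for 0.3 s.
3. the row is squeezed between plate and stop for 2 s, the plate at least 8 mm into the jaw (all of step 2 and value of joint plate above 0.008 m and contact force between stop and anything else above 2 N), for 2 s.
4. the jaw is let fully back again (value of joint jaw below 0.006 m), for 0.2 s.
At the end, for the whole second after the job is handed in: every mould stands upright (within 0.1 rad), at rest on the draining rack (its centre over the rack), the jaw is within 6 mm of fully back, the release lever is up (x of mould1 in the frame of rack between -0.075 and 0.075 m and y of mould1 in the frame of rack between -0.14 and 0.14 m and z of mould1 in the frame of rack between 0.014 and 0.026 m and angle between each of mould1, mould2, mould3, mould4's own z axis and vertical below 0.1 rad and linear speed of each of mould1, mould2, mould3, mould4 below 0.02 m/s and x of mould2 in the frame of rack between -0.075 and 0.075 m and y of mould2 in the frame of rack between -0.14 and 0.14 m and z of mould2 in the frame of rack between 0.014 and 0.026 m and x of mould3 in the frame of rack between -0.075 and 0.075 m and y of mould3 in the frame of rack between -0.14 and 0.14 m and z of mould3 in the frame of rack between 0.014 and 0.026 m and x of mould4 in the frame of rack between -0.075 and 0.075 m and y of mould4 in the frame of rack between -0.14 and 0.14 m and z of mould4 in the frame of rack between 0.014 and 0.026 m and value of joint jaw below 0.006 m and value of joint release below 0.05 rad); the robot touches nothing.
It fails at once if one of the other things on the counter is disturbed (moved more than 4 cm) (distance of any of salt_jar, rennet_bottle, culture_jar, mug, scoop_bowl from where it was at the start of the episode above 0.04 m).
Of mould1, mould2, mould3, mould4 only 2 to 3 are there at a start; the rules pass over those that are not, and their reading is None.
At some moment in a run one of mould1, mould2, mould3, mould4 may be knocked a few centimetres aside while the robot is not near it.
It also fails if it takes over 210 s, if anything falls off the work surface, if the arm or the gripper's body presses on something with over 40 N, if the wrist force passes 120 N, or if a joint passes its speed limit or range.

ROBOT

A 6-joint arm with a two-finger parallel gripper is mounted at the origin on the work surface. World frame = base frame: x ahead of the robot, y to its left, z up, the work surface at z = 0. Lengths are in m, angles in rad, forces in N, time in s.
With the tool pointing down it reaches from about 0.325 to 0.9 m from the base axis. Payload 6.1 kg.
Tool frame: the origin (TCP) lies midway between the tips of the shut fingers; the grasp point (between the pads) lies 19 mm behind it; x points along the fingers, y is the direction in which the jaws open and shut, and the axes are right-handed (so a half turn about x gives the same grasp; the last joint's range is limited). The gripper opens to 85 mm and grips with 20 to 120 N. Pads are 22 mm wide; open, the fingers measure 114 mm over their backs; the gripper's body (76 mm by 85 mm) begins 54 mm behind the grasp point. The pads swing forward as they close: fully open they stand 13 mm farther back than shut.
Start: joints at [-1.384, 0.22, 1.526, -0, 1.395, -0.126], TCP at [0.192, -0.595, 0.231] pointing down, gripper open.
Joint ranges: [-2.98, 2.98], [-0.91, 2.08], [0.09, 2.57], [-1.24, 4.39], [0.2, 2.65], [-2.68, 2.68]. Speed limits (rad/s): [2.57, 2.57, 3.01, 3.14, 3.14, 3.14].

INTERFACE

Orientations are given as [roll, pitch, yaw] about the fixed x, y, z axes, in that order (R = Rz(yaw) Ry(pitch) Rx(roll)).
In Python, from plant import movep, move_l, set_joints, gripper_to, hold, inverse_kinematics, observe, get_image, get_calibration, Unreachable, job_done gives the robot as it stands. Calls block until the motion is done:
- movep(position, orientation): joint-space move of the TCP to a pose.
- move_l(position, feed=0.15, rotation=None, max_force=None): straight line of the TCP; rotation=None keeps the orientation; feed is the mean speed in m/s. With max_force (N) it stops when the force on the tool has changed by that much, and returns True; else False.
- set_joints(angles): joint-space move.
- gripper_to(opening, f_grip=None): finger opening in m; f_grip is the grip in N (None keeps the last); returns when the fingers have stopped.
- hold(seconds).
- inverse_kinematics(position, orientation): joint angles nearest the present ones, or None.
- observe(): the state.
- get_image(name): name is "scene" or "top" or "wrist"; returns (picture, depth): 420x560x3 uint8, red, green, blue; 420x560 float32, m along the optical axis (not along the pixel's ray), 0 where there is no reading.
- get_calibration(name): a dict with "intrinsics" (3x3 intrinsics, pixels), "dist_coeffs" ([k1, k2, p1, p2, k3] as OpenCV has them; the pictures are not rectified), "world_from_camera" (4x4, takes a point from camera to world coordinates). Camera axes: x right, y down, z forward; pixel columns grow to the right and rows downward; lengths in m; the calibration is good to about 2 mm. A picture is of the moment at which its call begins: read the wrist's pose just before it. get_calibration takes no time and is no camera call; for the wrist camera it gives the pose at the moment of the call.
A pose or a line that the arm cannot do raises Unreachable and nothing moves.
- job_done(): hands the job in, once; it reports no verdict.
The state is a dict: "time_s": time; "q": joint angles; "joint_velocities": joint speeds; "joint_torque": joint torques, N m; "eef_pos": TCP position; "tcp_rot": TCP orientation; "ft_force": force on the tool from outside, world axes, zero at the start; "torque": the same for the moment, N m; "opening": finger opening in m.
Only numpy, scipy, OpenCV 4.12 (cv2) and the standard library are available. Lean on these libraries where they do the work, as an engineer would, in place of code of your own. Each camera call takes 0.05 s, during which the arm holds its last target. There are 200 camera calls.

## Working session

There is one attempt and no reset: what is moved stays moved. The work goes in short steps, each a Python script; the robot and the scene stay as the last script left them, time stands still between calls to the robot, and variables do not carry over. Pictures are saved under pics/ and viewed, about 12 in all and at most 16, crops included, and the job is handed in when it is done.

```bash
ls; mkdir -p pics; python3 - <<'E'
from plant import *
import cv2,numpy as np
for n in("scene","top"):
    im,d=get_image(n); cv2.imwrite(f"pics/{n}0.png",cv2.cvtColor(im,cv2.COLOR_RGB2BGR)); np.save(f"{n}0.npy",d)
    c=get_calibration(n); print(n,c["intrinsics"].round(1).tolist() if hasattr(c["intrinsics"],"round") else c["intrinsics"],c["dist_coeffs"],np.round(c["world_from_camera"],3).tolist())
print(observe())
E
```

```text
pics
scene [[538.6, 0.0, 281.4], [0.0, 538.6, 210.8], [0.0, 0.0, 1.0]] [-0.0395873  0.         0.         0.         0.       ] [[-0.169, 0.714, -0.679, 1.348], [0.986, 0.131, -0.108, 0.176], [0.012, -0.687, -0.726, 1.071], [0.0, 0.0, 0.0, 1.0]]
top [[391.9, 0.0, 277.8], [0.0, 391.9, 209.6], [0.0, 0.0, 1.0]] [0.01357175 0.         0.         0.         0.        ] [[-0.012, -0.998, 0.07, 0.403], [-1.0, 0.012, -0.005, 0.021], [0.004, -0.07, -0.998, 1.275], [0.0, 0.0, 0.0, 1.0]]
{'time_s': 0.1, 'q': array([-1.38411540e+00,  2.21139351e-01,  1.52750107e+00,  1.55972597e-05,
        1.39473471e+00, -1.26060062e-01]), 'joint_velocities': array([ 8.86744023e-04, -1.46069993e-04, -3.47263366e-03, -3.85045975e-04,
        7.19521177e-06, -6.89504834e-04]), 'joint_torque': array([ 6.95797225e-04, -4.98244572e+01, -3.90546298e+01, -1.46254033e-04,
        5.65042690e-03,  6.08474380e-06]), 'eef_pos': array([ 0.19221344, -0.59412509,  0.23031125]), 'tcp_rot': array([-1.7054685 ,  1.56901378,  1.7488624 ]), 'ft_force': array([0.01104266, 0.54713815, 0.08565278]), 'torque': array([-0.06457331, -0.02635287, -0.04519618]), 'opening': 0.08520748324526027}
```

View pics/scene0.png

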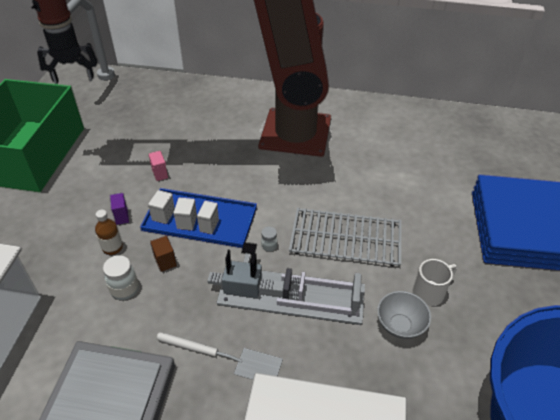

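View pics/top0.png

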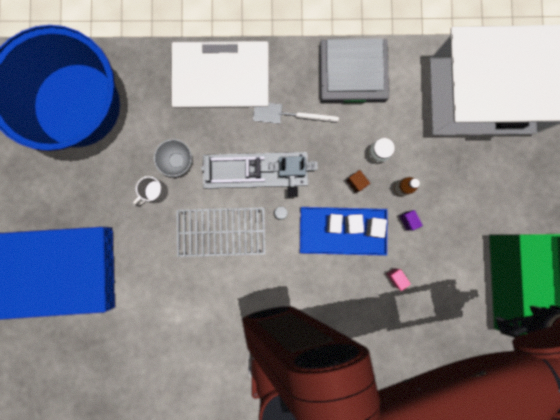

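The top view shows three white moulds at (336,224), (356,224) and (378,228). The press has its head at (292,165), release pad at (292,192) and stop at (207,170). The rack is at (221,232).

Things that could be mistaken for a mould:
- brown block (359,181)
- purple block (412,220)
- pink block (400,279)

I'm choosing the three white blocks standing in the blue tray, and will check them with the wrist camera close up.

```bash
cat > h.py <<'E'
from plant import *
import cv2,numpy as np
PI=np.pi
def down(yaw=PI/2):  # tool pointing down; tool y at yaw+90deg in world
    return [0,PI/2,yaw]
def snap(n,f=None):
    c=get_calibration(n); im,d=get_image(n)
    if f: cv2.imwrite(f"pics/{f}.png",cv2.cvtColor(im,cv2.COLOR_RGB2BGR))
    return im,d,c
def cloud(d,c):
    h,w=d.shape; uv=np.stack(np.meshgrid(np.arange(w),np.arange(h)),-1).reshape(-1,1,2).astype(np.float64)
    K=np.array(c["intrinsics"]);n=cv2.undistortPoints(uv,K,np.array(c["dist_coeffs"])).reshape(h,w,2)
    P=np.dstack([n[...,0]*d,n[...,1]*d,d]); T=np.array(c["world_from_camera"])
    P=P@T[:3,:3].T+T[:3,3]; P[d<=0]=np.nan
    return P
def proj(X,c):
    T=np.linalg.inv(np.array(c["world_from_camera"])); 
    return cv2.projectPoints(np.atleast_2d(np.float64(X)),cv2.Rodrigues(T[:3,:3])[0],T[:3,3],np.array(c["intrinsics"]),np.array(c["dist_coeffs"]))[0][:,0]
def white(im):
    hsv=cv2.cvtColor(im,cv2.COLOR_RGB2HSV); return (hsv[...,1]<50)&(hsv[...,2]>130)
def blobs(mask,P,amin=60):
    "footprints (centre xy, size, angle of long side, median z) of connected regions, in world"
    n,l,s,_=cv2.connectedComponentsWithStats(mask.astype(np.uint8)); o=[]
    for i in range(1,n):
        if s[i,4]<amin: continue
        p=P[l==i]; r=cv2.minAreaRect((p[:,:2]*1000).astype(np.float32)); (x,y),(w,h),a=r
        if w<h: w,h,a=h,w,a+90
        o.append((x/1000,y/1000,round(w,1),round(h,1),(a+90)%180-90,np.median(p[:,2]),s[i,4]))
    return o
E
python3 - <<'E'
from h import *
im,d,c=snap("top"); P=cloud(d,c)
reg=(P[...,0]>.3)&(P[...,0]<.5)&(P[...,1]<-.03)&(P[...,1]>-.4)
for b in blobs(white(im)&reg&(P[...,2]>.055)&(P[...,2]<.085),P,30): print("mould",np.round(b,3))
for n,u,v in(("pad",292,192),("head",292,165),("stop",207,170),("tray",343,231),("rack",221,232),("salt",281,213)): print(n,P[v,u].round(3))
movep([.42,-.19,.30],down()); snap("wrist","w1")
movep([.60,-.05,.36],down()); im,d,c=snap("wrist","w2"); print(observe()["time_s"],np.round(c["world_from_camera"],3).tolist())
cv2.imwrite("pics/w12.png",np.hstack([cv2.imread("pics/w1.png"),cv2.imread("pics/w2.png")])[:, :])
x=cv2.imread("pics/w12.png"); cv2.imwrite("pics/w12.png",cv2.resize(x,(800,300),interpolation=cv2.INTER_AREA))
E
```

```text
mould [ 4.430e-01 -1.620e-01  5.550e+01  3.540e+01 -4.993e+00  6.800e-02
  2.090e+02]
mould [ 4.41e-01 -2.23e-01  5.26e+01  4.36e+01 -1.38e-01  6.80e-02  2.52e+02]
mould [ 4.290e-01 -2.930e-01  5.510e+01  4.420e+01 -7.858e+00  6.800e-02
  2.530e+02]
pad [ 0.542 -0.03   0.063]
head [ 0.626 -0.031  0.067]
stop [0.612 0.232 0.071]
tray [nan nan nan]
rack [0.421 0.197 0.018]
salt [0.477 0.005 0.053]Traceback (most recent call last):
  File "<stdin>", line 7, in <module>
plant.Unreachable: the arm cannot take that pose within its joint ranges
```

```bash
sed -i 's#yaw=PI/2#yaw=-PI/2#' h.py; python3 - <<'E'
from h import *
print(observe()["q"].round(2))
movep([.42,-.19,.30],down()); print(observe()["q"].round(2)); snap("wrist","w1")
movep([.60,-.05,.36],down()); im,d,c=snap("wrist","w2"); print(observe()["time_s"],np.round(c["world_from_camera"],3).tolist())
x=np.hstack([cv2.imread("pics/w1.png"),cv2.imread("pics/w2.png")])
cv2.imwrite("pics/w12.png",cv2.resize(x,(800,300),interpolation=cv2.INTER_AREA))
E
```

```text
[-0.6  -0.22  1.84 -0.    1.52  2.55]
[-0.6  -0.22  1.84 -0.    1.52 -0.6 ]
6.1583 [[1.0, 0.001, -0.001, 0.599], [0.0, -0.963, -0.271, 0.018], [-0.002, 0.271, -0.963, 0.502], [0.0, 0.0, 0.0, 1.0]]
```

View pics/w12.png

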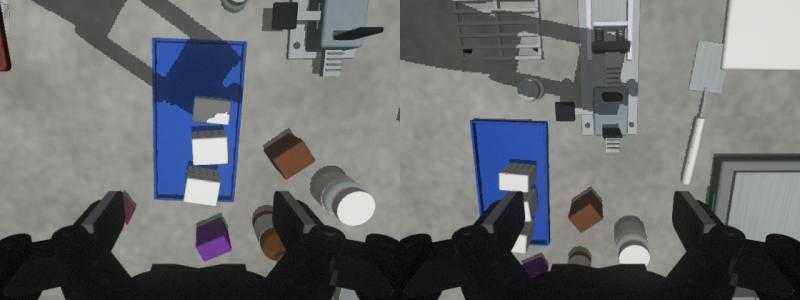

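The left half shows the white moulds in the tray at about (212,108), (210,148) and (202,186), with the brown and purple blocks clearly outside it. The right half shows the press with its pad at (565,110). Next I'll fit the press frame and the rack and tray outlines from depth.

```bash
python3 - <<'E'
from h import *
movep([.60,.16,.38],down()); im,d,c=snap("wrist","w3"); P=cloud(d,c)
im2,d2,c2=snap("top"); P2=cloud(d2,c2)
np.savez("w3.npz",im=im,P=P)
for nm,I,Q in(("wrist",im,P),("top",im2,P2)):
    hsv=cv2.cvtColor(I,cv2.COLOR_RGB2HSV)
    X,Y,Z=Q[...,0],Q[...,1],Q[...,2]
    def rep(t,m,a): 
        for b in blobs(m,Q,a): print(nm,t,np.round(b,4))
    roi=(X>.5)&(X<.75)&(Y<.3)&(Y>-.25)
    rep("bed",roi&(Z>.007)&(Z<.017),150)
    rep("rail",roi&(Z>.024)&(Z<.036),60)
    rep("stop",roi&(Z>.068)&(Z<.076)&(Y>.15),20)
    rep("head",roi&(Z>.062)&(Z<.076)&(Y<.15)&(X>.57),40)
    rep("pad",roi&(Z>.05)&(Z<.07)&(X<.58)&(hsv[...,2]<70),20)
    rep("rack",(X>.3)&(X<.55)&(Y>.03)&(Y<.4)&(Z>.014)&(Z<.026),500)
E
```

```text
wrist bed [ 6.17800e-01  8.58000e-02  3.39400e+02  1.10200e+02 -8.90489e+01
  1.25000e-02  5.45100e+03]
wrist bed [ 6.16900e-01  1.49900e-01  1.50500e+02  6.32000e+01 -8.90302e+01
  1.25000e-02  3.52900e+03]
wrist bed [ 5.773e-01 -7.420e-02  2.320e+01  2.200e+01 -7.894e-01  1.270e-02
  1.500e+02]
wrist rail [6.533e-01 2.964e-01 4.630e+01 7.000e+00 2.699e-01 2.880e-02 1.040e+02]
wrist rail [6.51400e-01 1.40500e-01 1.70000e+02 1.27000e+01 8.94009e+01 3.04000e-02
 6.96000e+02]
wrist rail [ 5.83500e-01  1.39300e-01  1.70100e+02  1.45000e+01 -8.78245e+01
  3.04000e-02  6.91000e+02]
wrist rail [6.170e-01 1.118e-01 5.370e+01 1.100e+00 9.826e-01 2.890e-02 7.100e+01]
wrist stop [ 6.157e-01  2.333e-01  7.810e+01  1.560e+01 -1.730e-02  7.220e-02
  8.370e+02]
wrist head [ 6.180e-01  1.084e-01  5.440e+01  7.500e+00 -1.771e-01  6.430e-02
  2.300e+02]
wrist head [6.182e-01 7.400e-02 6.070e+01 1.480e+01 6.640e-01 6.830e-02 4.700e+02]
wrist head [ 6.19900e-01 -3.15000e-02  8.37000e+01  5.98000e+01 -8.99036e+01
  7.04000e-02  1.47400e+03]
wrist pad [ 5.404e-01 -3.170e-02  3.410e+01  3.260e+01  8.392e-
[... 326 characters left out ...]
3000e+02]
top bed [ 5.92100e-01  6.44000e-02  1.75700e+02  4.92000e+01 -8.89768e+01
  1.23000e-02  4.50000e+02]
top rail [ 6.57000e-01  1.22700e-01  7.44000e+01  7.90000e+00 -8.97138e+01
  3.00000e-02  6.40000e+01]
top rail [ 5.86200e-01  1.03800e-01  9.30000e+01  9.30000e+00 -8.77816e+01
  2.96000e-02  8.50000e+01]
top head [ 6.220e-01  7.770e-02  6.030e+01  1.290e+01 -5.296e-01  6.820e-02
  8.300e+01]
top head [ 6.24000e-01 -3.01000e-02  8.41000e+01  6.07000e+01 -8.92447e+01
  7.01000e-02  4.22000e+02]
top head [ 5.85200e-01 -2.33700e-01  4.17000e+01  3.40000e+01 -5.20118e+01
  6.46000e-02  1.00000e+02]
top pad [ 5.433e-01 -2.890e-02  2.870e+01  2.830e+01 -2.640e-01  6.220e-02
  9.200e+01]
```

View pics/w3.png

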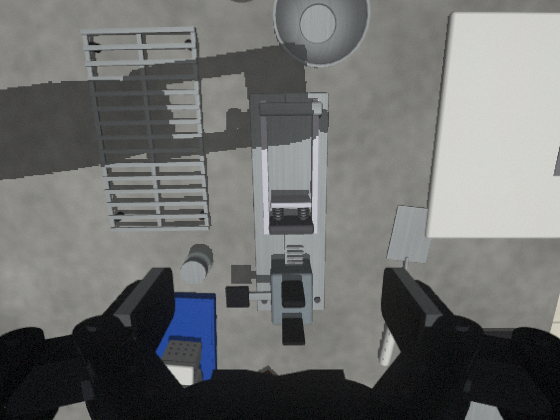

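w3 shows the press with its pad at (238,297), the plate at (292,197), the stop at (290,105) and the rack at (148,130). The fit puts the press at about (0.619, 0.026) with yaw +0.016. Next I'll hold down the release lever.

```bash
cat >> h.py <<'E'
PO=np.array([.6195,.0262]); PY=.016
def pw(x,y,z):  # press frame (m) -> world
    c,s=np.cos(PY),np.sin(PY); return [PO[0]+c*x-s*y,PO[1]+s*x+c*y,z]
def plate_y():
    "top edge strips of plate and jaw in the press frame, from the top camera"
    im,d,c=snap("top"); P=cloud(d,c)-np.array([.0035,.002,0]); q=P[...,:2]-PO
    x=q[...,0]; y=q[...,1]+PY*-x; Z=P[...,2]
    o={}
    for n,lo,hi in(("plate",.060,.0655),("jaw",.0665,.072)):
        m=(abs(x)<.024)&(y>-.01)&(y<.19)&(Z>lo)&(Z<hi); o[n]=(np.nanpercentile(y[m],[3,97])*1000).round(1) if m.sum()>5 else None
    return o
def release(t=3.5):
    gripper_to(0); movep(pw(-.08,-.057,.13),down(-PI/2)); move_l(pw(-.08,-.057,.072),.1)
    r=move_l(pw(-.08,-.057,.0455),.03,max_force=25); z=observe(); print("press",r,z["eef_pos"].round(4),z["ft_force"].round(1))
    hold(t); print(plate_y()); snap("wrist","rel%d"%z["time_s"]); move_l(pw(-.08,-.057,.15),.1)
E
python3 - <<'E'
from h import *
print(plate_y()); release(); hold(.3); print(plate_y(),observe()["time_s"],observe()["ft_force"].round(1))
E
```

```text
{'plate': array([43.5, 84.1]), 'jaw': array([42.9, 82. ])}
press True [ 0.5404 -0.0322  0.0489] [-6.5  0.5 12.2]
{'plate': array([24.2, 31.4]), 'jaw': None}
{'plate': array([24.2, 31.4]), 'jaw': array([24.5, 29.9])} 15.8167 [0.3 0.8 0.6]
```

```bash
cat >> h.py <<'E'
def moulds(c,im,d,xr,yr,z=.069):
    P=cloud(d,c); m=(P[...,0]>xr[0])&(P[...,0]<xr[1])&(P[...,1]>yr[0])&(P[...,1]<yr[1])&(abs(P[...,2]-z)<.006)
    return sorted(blobs(m,P,300),key=lambda b:-b[1])
E
python3 - <<'E'
from h import *
gripper_to(.085,40); movep([.44,-.23,.32],down()); im,d,c=snap("wrist","w4")
for b in moulds(c,im,d,(.34,.52),(-.36,-.05)): print(np.round(b,4))
im,d,c=snap("top"); P=cloud(d,c)
for b in blobs((cv2.cvtColor(im,cv2.COLOR_RGB2HSV)[...,1]>150)&(P[...,0]>.3)&(P[...,0]<.53)&(P[...,2]<.03)&(P[...,1]<-.02)&(P[...,1]>-.37),P,300): print("tray",np.round(b,3))
E
```

```text
[ 4.3910e-01 -1.6450e-01  5.5900e+01  3.6100e+01 -5.5182e+00  6.9200e-02
  1.7330e+03]
[ 4.3750e-01 -2.2630e-01  5.6000e+01  4.4300e+01  2.9256e+00  6.9300e-02
  1.8780e+03]
[ 4.2490e-01 -2.9530e-01  5.6000e+01  4.4000e+01 -9.0772e+00  6.9400e-02
  1.6710e+03]
tray [ 4.210e-01 -1.800e-01  2.479e+02  1.458e+02  8.784e+01  5.000e-03
  2.203e+03]
```

View pics/w4.png

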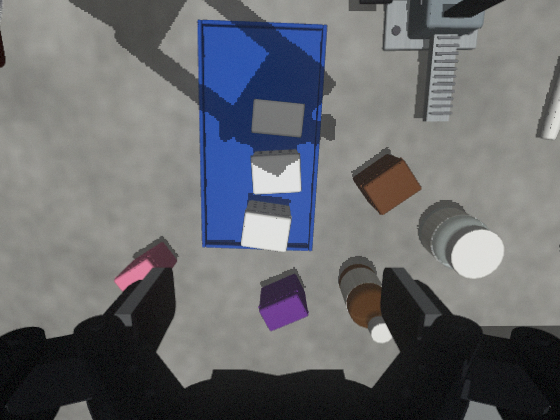

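w4 shows the tray's three white moulds at (278,118) thin, (275,172) thick and (267,225) thick. The pink, purple and brown blocks all lie outside the tray. I'll move the thin one first.

```bash
cat >> h.py <<'E'
def pick(x,y,a,z):
    "a in rad: direction of the wide side from world x; z = height of the underside"
    gripper_to(.080,40); R=down(-PI/2+a); movep([x,y,.2],R); move_l([x,y,z+.06],.15); 
    r=move_l([x,y,z+.028],.06,max_force=15); gripper_to(.045,40); o=observe(); print("grip",r,round(o["opening"],4),o["eef_pos"].round(4))
    z0=o["eef_pos"][2]; move_l([x,y,.22],.15); print("held",round(observe()["opening"],4)); return z0-z
def place(x,y,a,z,dz):
    movep([x,y,.22],down(-PI/2+a)); move_l([x,y,z+dz+.03],.15)
    r=move_l([x,y,z+dz-.001],.03,max_force=10); o=observe(); print("place",r,o["eef_pos"].round(4),o["ft_force"].round(1))
    if r and o["eef_pos"][2]>z+dz+.006: print("HIGH"); return False
    gripper_to(.076); move_l([x,y,.22],.15); return True
E
python3 - <<'E'
from h import *
dz=pick(.4391,-.1645,np.radians(-5.5),.005); print(dz)
x,y,_=pw(0,.178,0); print(place(x,y,PY,.012,dz))
movep([.62,.10,.36],down()); im,d,c=snap("wrist","w5"); print(np.round(moulds(c,im,d,(.57,.67),(.05,.222),.076),4),observe()["time_s"])
E
```

```text
grip False 0.0557 [ 0.4396 -0.1648  0.0335]
held 0.0554
0.028539987901795575
place True [0.6163 0.2041 0.0406] [0.  0.6 5.7]
True
[[6.1540e-01 2.0440e-01 5.5400e+01 3.6000e+01 1.1505e+00 7.6200e-02
  1.5970e+03]] 28.1667
```

View pics/w5.png

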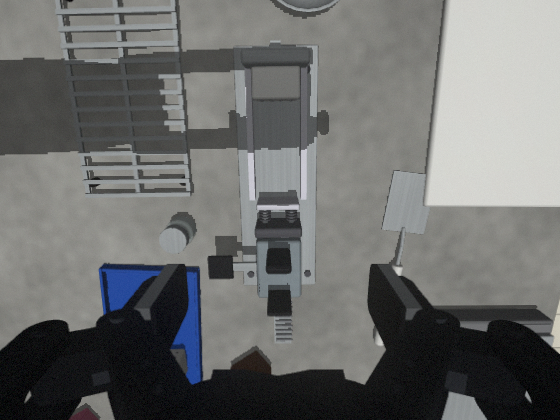

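w5 shows the thin mould standing flat between the rails at (277,82), against the stop end. Next I'll re-measure the tray and move the other two.

```bash
python3 - <<'E'
from h import *
for py in(.134,.086):
    movep([.44,-.23,.32],down()); im,d,c=snap("wrist"); M=moulds(c,im,d,(.33,.56),(-.37,-.02))
    for m in M: print(np.round(m,4))
    m=M[0]; dz=pick(m[0]+.0007,m[1],np.radians(m[4]),.005)
    x,y,_=pw(0.0003,py,0)
    if not place(x,y,PY,.012,dz): break
movep([.62,.10,.36],down()); im,d,c=snap("wrist","w6"); print(np.round(moulds(c,im,d,(.57,.67),(.065,.222),.076),4),observe()["time_s"])
E
```

```text
[ 4.374e-01 -2.263e-01  5.590e+01  4.430e+01  2.576e+00  6.930e-02
  1.869e+03]
[ 5.49400e-01 -2.48500e-01  4.32000e+01  2.09000e+01  8.96553e+01
  6.43000e-02  3.53000e+02]
[ 4.2500e-01 -2.9510e-01  5.6100e+01  4.3600e+01 -8.7995e+00  6.9300e-02
  1.6530e+03]
grip False 0.0556 [ 0.4385 -0.2266  0.0336]
held 0.0554
place True [0.6173 0.1601 0.0406] [-0.5  0.5  5.2]
[ 5.49700e-01 -2.47700e-01  4.39000e+01  2.06000e+01 -8.99557e+01
  6.44000e-02  3.71000e+02]
[ 4.251e-01 -2.952e-01  5.600e+01  4.420e+01 -8.734e+00  6.940e-02
  1.658e+03]
grip False 0.0447 [ 0.5505 -0.2479  0.0335]
held 0.0449
place False [0.6187 0.1122 0.0398] [ 0.5  0.5 -0.1]
[[ 6.1330e-01  2.0210e-01  5.5500e+01  3.6500e+01 -1.1714e+00  7.6200e-02
   1.5920e+03]
 [ 6.1640e-01  1.6030e-01  5.5400e+01  4.4100e+01  8.1360e-01  7.6300e-02
   1.7840e+03]] 52.2583
```

View pics/w6.png

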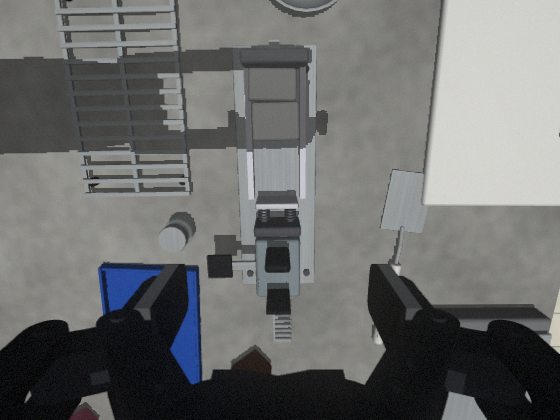

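My widened search window picked up the edge of the brown block, so the gripper closed beside it. "held 0.0449" is just the commanded opening, meaning nothing was carried. w6 confirms only two moulds in the channel, at (277,82) and (275,120). I'll check whether the brown block moved, then pick the remaining white mould using a tighter window and a colour check.

```bash
python3 - <<'E'
from h import *
im,d,c=snap("top"); P=cloud(d,c); X,Y,Z=P[...,0],P[...,1],P[...,2]
for b in blobs((X>.53)&(X<.65)&(Y<-.18)&(Y>-.29)&(Z>.05)&(Z<.08),P,30): print("brown now",np.round(b,3))
T0=np.load("top0.npy"); P=cloud(T0,c); X,Y,Z=P[...,0],P[...,1],P[...,2]
for b in blobs((X>.53)&(X<.65)&(Y<-.18)&(Y>-.29)&(Z>.05)&(Z<.08),P,30): print("brown start",np.round(b,3))
movep([.44,-.23,.32],down()); im,d,c=snap("wrist","w7"); M=moulds(c,im,d,(.345,.50),(-.33,-.04)); print(np.round(M,4))
if len(M)==1 and abs(M[0][2]-56)<2:
    m=M[0]; u,v=proj([m[0],m[1],m[5]],c)[0].round().astype(int); print("rgb",im[v,u])
    dz=pick(m[0]+.0007,m[1],np.radians(m[4]),.005)
    x,y,_=pw(0.0003,.086,0); place(x,y,PY,.012,dz)
    movep([.62,.10,.36],down()); im,d,c=snap("wrist","w8"); print(np.round(moulds(c,im,d,(.57,.67),(.065,.222),.076),4),observe()["time_s"])
E
```

```text
brown now [ 5.7800e-01 -2.3900e-01  5.5900e+01  4.5600e+01  3.9079e+01  6.3000e-02
  2.6200e+02]
brown start [ 5.7700e-01 -2.4000e-01  5.6500e+01  4.4500e+01  3.5592e+01  6.3000e-02
  2.6500e+02]
[[ 4.249e-01 -2.952e-01  5.600e+01  4.390e+01 -8.841e+00  6.930e-02
   1.653e+03]]
rgb [229 230 228]
grip False 0.0552 [ 0.426  -0.2956  0.0336]
held 0.0557
place True [0.6181 0.1122 0.0407] [-0.3  0.5  4.6]
[[ 6.1330e-01  2.0190e-01  5.5600e+01  3.6300e+01 -1.4744e+00  7.6200e-02
   1.5960e+03]
 [ 6.1630e-01  1.6030e-01  5.5500e+01  4.4100e+01  8.3290e-01  7.6200e-02
   1.7890e+03]
 [ 6.1740e-01  1.1220e-01  5.5400e+01  4.3000e+01  2.2810e-01  7.6300e-02
   1.6290e+03]] 64.1667
```

All three moulds now stand in the channel, and the brown block is within measurement noise of where it was. Next I'll pump.

```bash
cat >> h.py <<'E'
ZT=.088
def stroke(s,y0,fmax=35):
    "push the trigger s beyond TCP press-y y0 (contact) and come right back"
    r=move_l(pw(0,y0+s,ZT),.05,max_force=fmax); o=observe(); print("stroke",r,round(o["eef_pos"][1]-pw(0,y0,0)[1],4),o["ft_force"].round(1),end=" ")
    hold(.15); move_l(pw(0,y0-.012,ZT),.08); hold(.4); print(plate_y(),round(observe()["time_s"],1))
E
python3 - <<'E'
from h import *
gripper_to(0); movep(pw(0,-.130,.20),down(-PI/2+PY)); move_l(pw(0,-.130,ZT),.12)
r=move_l(pw(0,-.085,ZT),.03,max_force=4); o=observe(); q=o["eef_pos"]; y0=(q[1]-PO[1]); print("contact",r,y0,o["ft_force"].round(1)); open("y0","w").write(str(y0))
move_l(pw(0,y0-.012,ZT),.08)
if r: stroke(.0205,y0)
snap("wrist","w9")
E
```

```text
contact True -0.10269987499358207 [0.3 0.1 0.8]
stroke False 0.0189 [ 0.7 -9.3 -1.6] {'plate': array([  6.3, 158.4]), 'jaw': array([  2.5, 173.1])} 70.1
```

```bash
python3 - <<'E'
from h import *
snap("scene","s2"); a=cv2.resize(cv2.imread("pics/s2.png")[220:340,190:390],(560,336),interpolation=cv2.INTER_CUBIC)
im,d,c=snap("top","t2"); b=cv2.resize(cv2.imread("pics/t2.png")[140:200,190:330],(560,240),interpolation=cv2.INTER_CUBIC)
cv2.imwrite("pics/m2.png",np.vstack([a,b]))
E
```

```text
(no output)
```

View pics/m2.png

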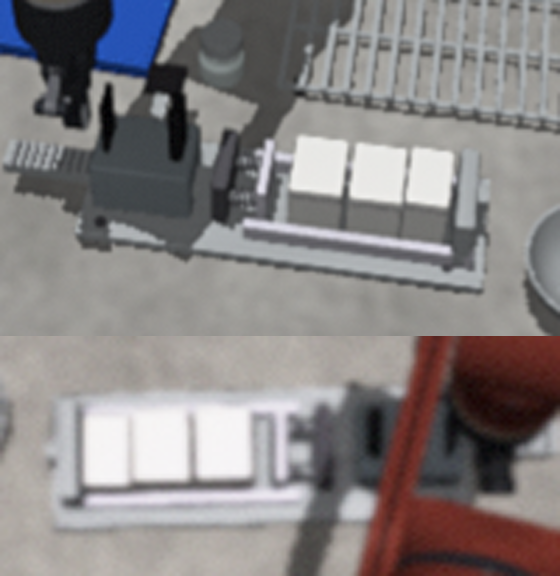

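The montage shows the jaw advanced, the plate just short of the first mould, and all three moulds upright. The scene camera has a clear view, so I'll use it to measure the jaw-to-plate spacing (34.4 mm when free).

```bash
cat >> h.py <<'E'
def plate_y():
    "median press-y (mm) of jaw top and plate top from the scene camera; spacing is 34.4 when the plate is free"
    im,d,c=snap("scene"); P=cloud(d,c); q=P[...,:2]-PO; x=q[...,0]; y=q[...,1]-PY*x; Z=P[...,2]
    dark=im.max(2)<110
    f=lambda m:(round(float(np.median(y[m])*1000),1),int(m.sum()))
    return f((abs(x)<.022)&(y>-.02)&(y<.09)&(abs(Z-.068)<.003)&dark), f((abs(x)<.022)&(y>.01)&(y<.12)&(abs(Z-.064)<.003)&~dark)
E
python3 - <<'E'
from h import *
y0=float(open("y0").read()); print(plate_y())
stroke(.0218,y0); stroke(.0218,y0)
E
```

```text
((8.4, 106), (44.3, 50))
stroke False 0.0193 [ -0.3 -11.8  -0.9] ((24.2, 114), (60.1, 52)) 72.3
stroke False 0.0189 [ -0.4 -11.7  -1.9] ((40.0, 101), (72.8, 50)) 74.3
```

```bash
python3 - <<'E'
from h import *
y0=float(open("y0").read()); stroke(.0163,y0); hold(.3); print(plate_y(),observe()["time_s"])
E
```

```text
stroke False 0.0122 [  0.2 -19.3  -1.8] ((47.2, 102), (73.2, 43)) 76.2
((48.1, 103), (73.1, 43)) 76.5083
```

```bash
python3 - <<'E'
from h import *
y0=float(open("y0").read()); move_l(pw(0,y0-.02,.2),.12); movep([.62,.10,.36],down()); im,d,c=snap("wrist","w10")
for m in moulds(c,im,d,(.57,.67),(.075,.222),.076): 
    x=m[0]+.0009-PO[0]-.0004; y=m[1]-PO[1]; print(np.round(m,4),"press x",round(x+PY*y,4),"y",round(y,4))
print(plate_y()); hold(2.5); print(plate_y(),observe()["time_s"])
cv2.imwrite("pics/m3.png",cv2.resize(cv2.imread("pics/w10.png")[20:300,180:380],(500,700))[:600])
E
```

```text
[ 6.1560e-01  1.6220e-01  1.2160e+02  5.8100e+01 -8.7521e+01  7.6200e-02
  4.9710e+03] press x -0.0012 y 0.136
((47.6, 94), (73.2, 43))
((47.5, 100), (73.1, 47)) 81.2333
```

View pics/m3.png

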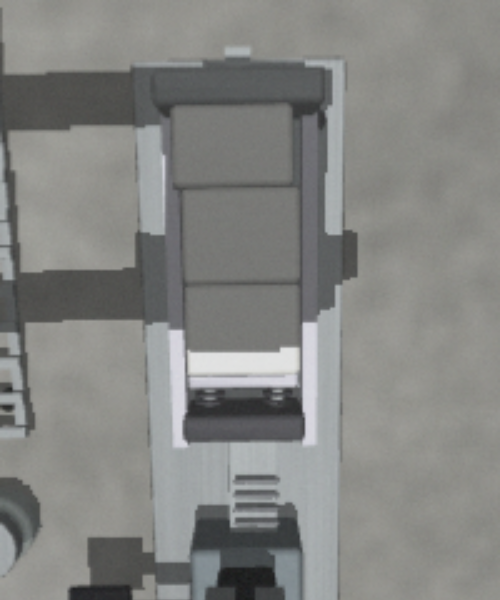

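The row is tight: all three moulds touch each other and the stop, and the plate is about 11 mm into the jaw after more than 4 s of pressure. Next I'll release, then measure the moulds again.

```bash
python3 - <<'E'
from h import *
release(3.5); print(plate_y(),observe()["time_s"])
gripper_to(.08,40); movep([.62,.10,.36],down()); im,d,c=snap("wrist","w11")
P=cloud(d,c)
for m in moulds(c,im,d,(.57,.67),(.06,.222),.076): print(np.round(m,4))
cv2.imwrite("pics/m4.png",cv2.resize(im[20:300,180:380,::-1],(430,600)))
# rack free rows
for b in blobs((P[...,0]>.3)&(P[...,0]<.55)&(P[...,1]>.03)&(P[...,1]<.4)&(abs(P[...,2]-.02)<.006),P,500): print("rack",np.round(b,3))
E
```

```text
press True [ 0.5405 -0.0322  0.0489] [-5.6  0.5 12.9]
((-6.3, 98), (29.4, 47))
((-6.1, 105), (29.7, 47)) 88.9
[ 6.15500e-01  1.61600e-01  1.21700e+02  5.92000e+01 -8.84479e+01
  7.62000e-02  4.97400e+03]
rack [ 4.1700e-01  1.8100e-01  2.5080e+02  1.5280e+02 -8.9437e+01  2.0000e-02
  9.7020e+03]
```

View pics/m4.png

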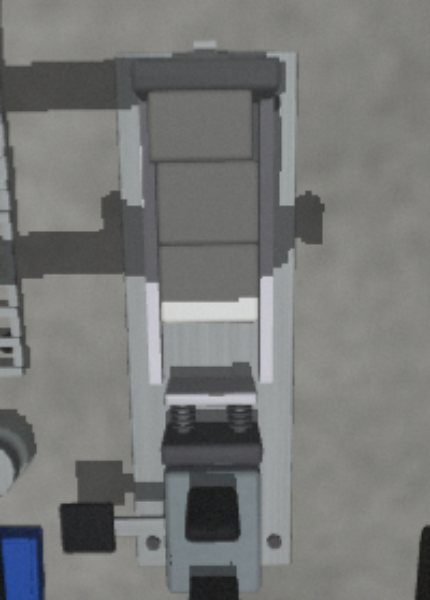

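The jaw is fully back, and the row is still against the stop at press y of about 98, 142 and 182. Next I'll move the moulds to the rack, nearest first.

```bash
python3 - <<'E'
from h import *
for py,ry in((.0985,.262),(.142,.19),(.182,.118)):
    x,y,_=pw(-.001,py,0); dz=pick(x,y,PY,.012)
    if observe()["opening"]<.05: print("LOST"); break
    if not place(.418,ry,.012,.020,dz): break
print(observe()["time_s"])
movep([.45,.22,.36],down()); im,d,c=snap("wrist","w12"); print(np.round(moulds(c,im,d,(.32,.52),(.03,.36),.084),4))
print(plate_y())
E
```

```text
grip False 0.0552 [0.6176 0.1247 0.0407]
held 0.0558
place True [0.4177 0.2618 0.0487] [-0.6 -0.3  4.7]
grip False 0.0554 [0.617  0.1682 0.0408]
held 0.0551
place True [0.4176 0.1899 0.0487] [-0.8  0.5  4.7]
grip False 0.0555 [0.616  0.2082 0.0407]
held 0.0555
place True [0.4176 0.1179 0.0487] [-1.   0.7  6.2]
117.55
[[ 4.171e-01  2.605e-01  5.620e+01  4.400e+01  9.746e-01  8.430e-02
   1.802e+03]
 [ 4.172e-01  1.891e-01  5.600e+01  4.400e+01  4.856e-01  8.430e-02
   1.592e+03]
 [ 4.173e-01  1.180e-01  5.580e+01  3.560e+01 -1.918e-01  8.430e-02
   1.174e+03]]
((-6.6, 99), (29.4, 38))
```

View pics/w12.png

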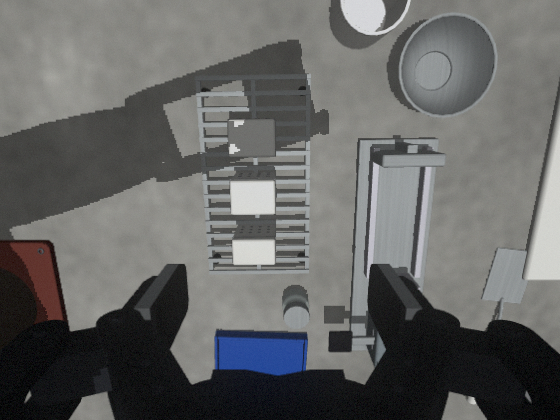

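w12 shows all three moulds upright on the rack at (252,137), (253,197) and (254,250), with their tops at z = 84 mm. The channel is empty. I'll make a last check that the lever is up and the moulds are still in place, then hand in.

```bash
python3 - <<'E'
from h import *
hold(.5); im,d,c=snap("wrist"); M=moulds(c,im,d,(.32,.52),(.03,.36),.084); P=cloud(d,c)
u,v=proj(pw(-.08,-.057,.062),c)[0].round().astype(int); z=np.nanmedian(P[v-3:v+4,u-3:u+4,2]); print(len(M),"pad z",z)
if len(M)==3 and z>.058: job_done(); print("handed in",observe()["time_s"])
E
```

```text
3 pad z 0.06285320531955074
the job is handed in; nothing more can be done
the job is handed in; nothing more can be done
```

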